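Push an adapter under the spring flap of a test nest

TASK

Load the black adapter brick that lies between the guide rails of the test nest, without ever gripping or lifting it: with one fingertip press the long steel paddle down and keep it down, so that the spring flap stays up, while the other fingertip pushes the adapter along the rails under the flap until it is fully home against the white backstop. Then let go of the paddle so that the flap comes down on the adapter and clamps it. Leave the other things on the bench where they are.

Things in the scene. Friction and masses are not known exactly. Their poses are not given: they have to be found in the camera images.
- nest: Test nest fixed to the bench. x: push direction, from infeed to backstop; z up. Origin: on the bench, centre line of the channel, below the flap's front edge. Grey base plate 8 mm thick, x -155 to +60, y -98 to +40 mm. Two aluminium guide rails at y +-21 to +-27 (channel 42 mm wide), x -110 to +42, tops 18 mm above the bench. Fixed points of the nest follow.
- backstop (a point): Middle of the face of the white backstop, at nest x +42, y 0, 22 mm above the bench; its top is 34 mm above the bench. The adapter is fully home when its front end touches this face.
- hinge_mid (a point): Point on the axis of the flap's hinge tube (12 mm thick, parallel to nest x), at nest x -50, y -32, 46 mm above the bench. The tube runs between two bearing blocks (y -41 to -23, tops 55 mm high) at nest x -150 to -139 and +42 to +52.
- flap (a joint): Angle (rad) of the one-piece steel flap and paddle about the hinge tube. 0 shut (spring); grows as the paddle is pressed; hard stop 0.75. Shut, the flap blocks the adapter and cannot be pushed up by it; from 0.45 on the adapter passes freely. Reads 0.20 when the flap lies on the adapter. The spring shuts it when let go: about 2 N at the paddle when shut, 5 N at 0.6.
- flap_corner (a point): Front corner of the flap plate's underside at its free side. The plate (4 mm thick) covers nest x 0 to 36, y -36 to +29 mm; shut, its underside is 36 (at y -19) to 28 mm (at y +19) above the bench; at flap = 0.6 it clears the 38 mm high adapter by 5 mm or more and its free edge is up to 68 mm above the bench.
- paddle_top (a point): Middle of the top of the paddle, a flat strip 34 mm wide, parallel to nest x from -148 to -12, beyond the hinge tube from the channel. Shut: nest y -80, 52 mm above the bench, sloping up outward 0.6 rad. At flap 0.6: level, y -92 to -58, top at 24 mm (28 at 0.5, 32 at 0.42) all along, so a finger can slide on it. Fingers at y -75 and 0 do both jobs. A web joins it to the tube.
- adapter_mid (a point): Centre of the loose black adapter brick, 58 x 38 x 30 mm high, about 0.12 kg, lying between the rails in front of the flap, its length (own y axis) along nest x. Underside 8, centre 23, top 38 mm above the bench. Starts with this point at nest x -75 to -48 mm. Home: nest x +13, rear face at -16 mm, so that 16 mm still stick out in front of the flap.
- solder_spool: Bystander: upright spool, 52 mm across, 36 mm high; origin under its centre.
- tape_black: Bystander: small roll of black tape lying flat, 55 mm across, 19 mm high; origin under its centre.
- screwdriver_yel: Bystander: screwdriver with a yellow handle, 184 mm long, lying on the bench along its y axis; origin under its centre.
- terminal_strip: Bystander: white screw terminal strip, 17 x 75 x 17 mm; origin under its centre.
- screw_jar: Bystander: glass jar of screws, 58 mm across, 80 mm high; origin under its centre.
There are look-alikes about, which are no part of the job. Leave any purple look-alike of the part that bears adapter_mid alone.

How it is judged:
By the outcome, as a careful person would: the job done as asked, in the order asked, and still so for the second after the job is handed in, with the robot touching nothing.
It also fails if it takes over 40 s, if anything falls off the work surface, if the arm or the gripper's body presses on something with over 40 N, if the wrist force passes 120 N, or if a joint passes its speed limit or range.

ROBOT

A 6-joint arm with a two-finger parallel gripper is mounted at the origin on a cart in front of the work surface, level with it; the furniture and walls round the work are solid. World frame = base frame: x ahead of the robot, y to its left, z up, the work surface at z = 0. Lengths are in m, angles in rad, forces in N, time in s.
With the tool pointing down it reaches from about 0.3 to 0.775 m from the base axis. Payload 14.6 kg.
Tool frame: the origin (TCP) lies midway between the tips of the shut fingers; the grasp point (between the pads) lies 19 mm behind it (ctrl.grip_depth is the z of the grasp point in the tool frame, in m); z points along the fingers, y is the line along which they close (so a half turn about z gives the same grasp; the last joint's range is limited). The gripper opens to 94 mm and grips with 3 to 60 N. Pads are 16 mm wide; open, the fingers measure 119 mm over their backs; the gripper's body (75 mm by 177 mm) begins 78 mm behind the grasp point.
Start: joints at [1.202, 0.3, 1.521, -0, 1.321, -0.067], TCP at [0.163, 0.525, 0.205] pointing down, gripper open.
Joint ranges: [-3.03, 3.03], [-0.79, 2.21], [0.23, 2.52], [-1.04, 4.18], [0, 3.07], [-2.55, 2.55]. Speed limits (rad/s): [2.22, 2.22, 2.57, 3.14, 3.14, 3.14].

INTERFACE

Orientations are given as [roll, pitch, yaw] about the fixed x, y, z axes, in that order (R = Rz(yaw) Ry(pitch) Rx(roll)).
In Python, from station import ctrl gives the robot as it stands. The module is installed in compiled form; this text tells all that it offers.
- The arm moves only by the tool carry_out, never from a script. Its argument "commands" is a list of rows, each a list of 3 entries, a list of its own where there are three numbers: the closure, from 0 (fully open) to 1 (shut), then the shift along the tool's x, y, z in mm, then the turn, a rotation vector about the tool's x, y, z in rad. In form: [[gripper, [tx, ty, tz], [wx, wy, wz]], ...]. A call has 1 to 10 rows; each row shifts and turns the commanded pose from where the row before left it, along the tool's axes as they then stand; what a row does not reach is not made up. A row lasts 1/8 s, in which the tool goes at most 62.5 mm and 10.7 degrees, less where a joint would pass 70% of its speed; a pose out of reach is approached as far as the arm can. A call with a gripper value outside its range is refused whole. The fingers move at their own pace and stop on an object; "squeeze" is the grip in N (left out, the last holds). Time passes only in rows, so rows that do not move let the fingers close. It gives the time, the measured TCP pose, the force, the opening and the grip force at its end, in the units of the state.
- ctrl.get_obs(): the state, without advancing time (a new reading comes with each control period).
- ctrl.camera(name): name is "side" or "top"; returns a dict with "img" (400x640x3 uint8, blue, green, red), "camera_matrix" (3x3 intrinsics, pixels), "rvec" (rotation vector, rad) and "tvec" (3), from world to camera coordinates, as OpenCV has them. Camera axes: x right, y down, z forward; pixel columns grow to the right and rows downward; lengths in m; the calibration is good to about 2 mm. A picture is of the moment at which its call begins. There is no depth.
- ctrl.hand_in(): hands the job in; it is judged then, once.
Trained networks look in the newest picture that a camera, given by its name, has taken for a name from the list of things; names that differ only in an ending like _2 or _b are one class to them, and where a whole thing is asked for, a point or a joint stands for the part that bears it (a point fixed in the world has none). Each returns a list of dicts, best first, with "score" (0 to 1); they miss things now and then, are a little off and sometimes report something else, mostly with a low value. They report only what shows in the picture. A call takes as long as a camera call. They do not tell look-alikes from the thing itself.
- ctrl.outline_of(thing, camera): "region" (400x640 bool, what is visible of it).
- ctrl.place_of(thing, camera): "at" ([x, y, z] in m, in world coordinates, good to about 4 mm: a listed point, or the origin of a listed thing).
The state is a dict: "time_s": time; "qpos": joint angles; "joint_vel": joint speeds; "tau": joint torques, N m; "ee_pos": TCP position; "eef_rot": TCP orientation; "force": force on the tool from outside, world axes, zero at the start; "moment": the same for the moment, N m; "grip_width": finger opening in m; "grip_force": force on a finger pad.
Only numpy, scipy, OpenCV 4.12 (cv2) and the standard library are available. Lean on these libraries where they do the work, as an engineer would, in place of code of your own. Each camera call takes 0.05 s, during which the arm holds its last target. There are 200 camera calls.

## Working session

There is one attempt and no reset: what is moved stays moved. The work goes in short steps, Python scripts to look and compute and a tool call to move; the robot and the scene stay as the last step left them, time stands still between calls to the robot, and variables do not carry over. Pictures are saved under pics/ and viewed, at most 10 in all, crops included, and the job is handed in when it is done.

Besides the shell and the picture viewer there is one more tool, called after "Request:" by a JSON object that holds its "fn" and its "kwargs". carry_out: Moves the arm, as the interface text tells. Its arguments: {"type":"object","properties":{"commands":{"type":"array","items":{"type":"array"}},"squeeze":{"type":"number"}},"required":["commands"]}

```bash
mkdir -p pics
cat > h.py <<'E'
import numpy as np, cv2
from station import ctrl
def proj(c,P):
    return cv2.projectPoints(np.float64(P).reshape(-1,1,3),c["rvec"],c["tvec"],c["camera_matrix"],None)[0].reshape(-1,2)
E
python3 - <<'E'
from h import *
for n in("top","side"):
    c=ctrl.camera(n); cv2.imwrite(f"pics/{n}0.png",c["img"])
    for t in["nest","backstop","hinge_mid","flap_corner","paddle_top","adapter_mid","solder_spool","tape_black","screwdriver_yel","terminal_strip","screw_jar"]:
        for d in ctrl.place_of(t,n)[:3]:
            print(n,t,round(d["score"],2),np.round(d["at"],3),proj(c,d["at"]).round()[0])
o=ctrl.get_obs();print(o["ee_pos"],o["eef_rot"],o["grip_width"],o["time_s"],ctrl.grip_depth)
E
```

```text
top nest 0.76 [0.578 0.16  0.005] [218. 201.]
top backstop 0.65 [0.625 0.166 0.029] [211. 181.]
top backstop 0.52 [ 0.63  -0.249 -0.   ] [376. 158.]
top hinge_mid 0.88 [0.527 0.136 0.046] [227. 217.]
top flap_corner 0.56 [0.581 0.189 0.03 ] [204. 200.]
top paddle_top 0.55 [0.497 0.087 0.05 ] [248. 226.]
top paddle_top 0.27 [0.526 0.165 0.024] [217. 220.]
top adapter_mid 0.72 [0.525 0.167 0.023] [216. 221.]
top adapter_mid 0.58 [ 0.433 -0.155  0.013] [352. 238.]
top solder_spool 0.66 [ 0.635 -0.06   0.005] [302. 166.]
top tape_black 0.65 [ 0.456  0.246 -0.003] [189. 255.]
top screwdriver_yel 0.85 [ 0.629 -0.249  0.   ] [376. 158.]
top terminal_strip 0.57 [ 0.505 -0.389 -0.004] [439. 197.]
top terminal_strip 0.19 [0.498 0.088 0.051] [248. 225.]
top screw_jar 0.92 [ 0.662 -0.354  0.   ] [413. 140.]
side nest 0.8 [ 0.578  0.161 -0.004] [320. 173.]
side backstop 0.78 [0.625 0.161 0.02 ] [335. 165.]
side hinge_mid 0.74 [0.528 0.14  0.044] [306. 164.]
side flap_corner 0.82 [0.578 0.187 0.029] [319. 160.]
side paddle_top 0.68 [0.497 0.089 0.054] [299. 170.]
side adapter_mid 0.66 [ 0.433 -0.159  0.015] [289. 231.]
side adapter_mid 0.44 [0.525 0.166 0.023] [304. 166.]
side solder_spool 0.84 [ 0.635 -0.056 -0.002] [355. 207.]
side solder_spool 0.28 [0.456 0.247 0.002] [280. 162.]
side tape_black 0.44 [ 0.456  0.249 -0.002] [279. 163.]
side tape_black 0.34 [0.524 0.138 0.046] [305. 164.]
side screwdriver_yel 0.65 [ 0.633 -0.248  0.002] [374. 249.]
side screwdriver_yel 0.39 [ 0.458  0.251 -0.003] [280. 163.]
side screwdriver_yel 0.18 [ 0.581  0.161 -0.002] [321. 172.]
side terminal_strip 0.61 [ 0.455  0.249 -0.001] [279. 162.]
side terminal_strip 0.54 [ 0.503 -0.389 -0.004] [335. 298.]
side terminal_strip 0.33 [ 0.579  0.162 -0.003] [321. 173.]
side screw_jar 0.78 [ 0.657 -0.352 -0.002] [397. 277.]
[0.16349725 0.52513745 0.20544141] [3.14158458e+00 2.21279766e-07 2.83970778e+00] 0.09406266167343645 1.2 -0.0188
```

Run:
```python
from h import *
from scipy.optimize import least_squares
N=np.array([[0,0],[42,0],[-50,-32],[0,29],[-80,-80]]*2)/1e3
W=np.array([[.578,.160],[.625,.166],[.527,.136],[.581,.189],[.497,.087],[.578,.161],[.625,.161],[.528,.14],[.578,.187],[.497,.089]])
R=lambda a:np.array([[np.cos(a),-np.sin(a)],[np.sin(a),np.cos(a)]])
f=lambda p:(N@R(p[2]).T+p[:2]-W).ravel()
s=least_squares(f,[.578,.16,0]);print(s.x,(f(s.x)*1e3).round(1).reshape(-1,2))
for n,(a,b) in {"top":((150,110),(260,170)),"side":((230,100),(200,130))}.items():
    im=cv2.imread(f"pics/{n}0.png");c=ctrl.camera(n);im=c["img"].copy()
    k=3 if n=="top" else 4
    x,y=a;w,h=b
    cr=cv2.resize(im[y:y+h,x:x+w],None,fx=k,fy=k,interpolation=cv2.INTER_CUBIC)
    def pt(q):
        P=np.r_[R(s.x[2])@(np.array(q[:2])/1e3)+s.x[:2],q[2]/1e3]
        return tuple(int(v) for v in ((proj(c,P)[0]-[x,y])*k+k/2))
    for L in([(-155,-98,8),(60,-98,8),(60,40,8),(-155,40,8)],[(-110,21,18),(42,21,18),(42,27,18),(-110,27,18)],[(-148,-66,42),(-12,-66,42),(-12,-94,62),(-148,-94,62)]):
        for i in range(4): cv2.line(cr,pt(L[i]),pt(L[(i+1)%4]),(0,0,255),1)
    cv2.imwrite(f"pics/{n}1.png",cr)
```

```text
[ 0.57986414  0.16323315 -0.0536053 ] [[ 1.9  3.2]
 [-3.2 -5. ]
 [ 1.2 -2. ]
 [ 0.4  3.2]
 [-1.3  0.6]
 [ 1.9  2.2]
 [-3.2 -0. ]
 [ 0.2 -6. ]
 [ 3.4  5.2]
 [-1.3 -1.4]]
```

View pics/top0.png

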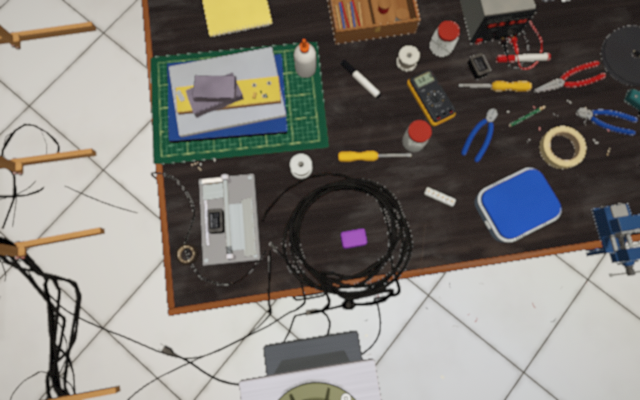

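View pics/top1.png

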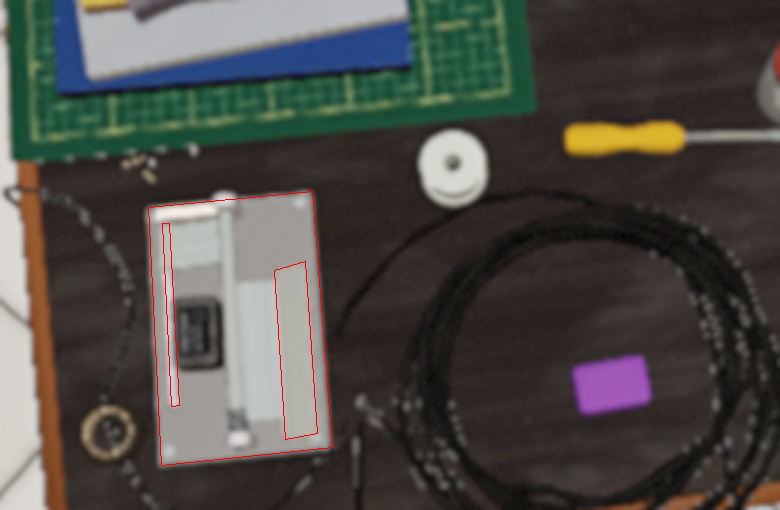

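View pics/side1.png

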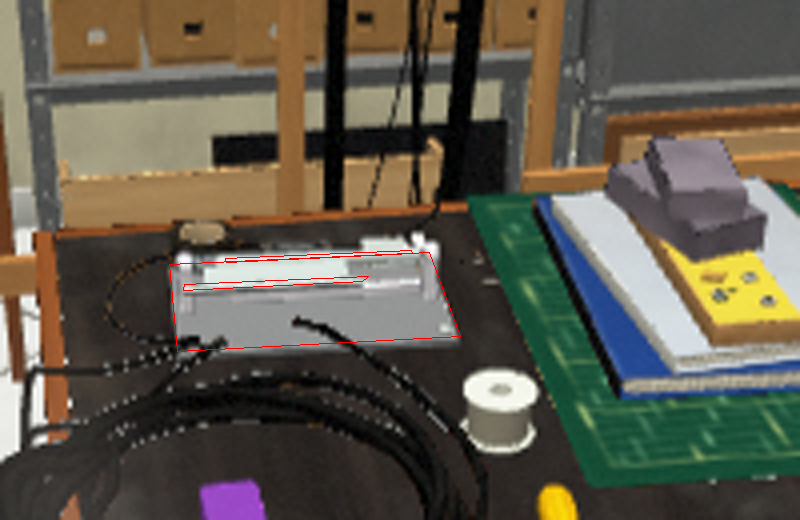

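The black brick between the rails (top 216,221; crop 197,332) fits the description. The purple one at (352,238), outside the nest, is the look-alike and stays put. The other bystanders are clear of the path. In the crops the fitted plate outline matches the nest at (0.580, 0.163), yaw -0.054. I'm going above the infeed.

Request:
{"fn": "carry_out", "kwargs": {"commands": [[0.335,[-41,-28,0],[0,0,0]],[0.335,[-41,-28,0],[0,0,0]],[0.335,[-41,-28,0],[0,0,0]],[0.335,[-41,-28,0],[0,0,0]],[0.335,[-41,-28,0],[0,0,0]],[0.335,[-41,-28,0],[0,0,0]],[0.335,[-41,-28,0],[0,0,0]],[0.335,[-41,-28,0],[0,0,0]],[0.335,[-41,-28,0],[0,0,-0.124]],[0.335,[-41,-28,0],[0,0,-0.124]]]}}

```text
time_s: 2.55
ee_pos: [0.4772, 0.1385, 0.2057]
eef_rot: [3.141, 0.001, 3.092]
force: [-0.3, 0.8, 0.4]
grip_width: 0.0625
grip_force: 0.0
```

Request:
{"fn": "carry_out", "kwargs": {"commands": [[0.335,[3.5,-7.5,45],[0,0,0.003]],[0.335,[0,0,45],[0,0,0]],[0.335,[0,0,41],[0,0,0]],[0.335,[0,0,0],[0,0,0]]]}}

```text
time_s: 3.05
ee_pos: [0.471, 0.1324, 0.0726]
eef_rot: [-3.14, -0.005, 3.085]
force: [1.2, 1.1, 0.3]
grip_width: 0.0626
grip_force: 0.0
```

```bash
cat > look.py <<'E'
import sys
from h import *
ctrl_o=ctrl.get_obs();print(np.round(ctrl_o["ee_pos"],4),np.round(ctrl_o["force"],1))
c=ctrl.camera("top");s=ctrl.camera("side")
for n in("top","side"):
    for t in("adapter_mid","flap_corner"):
        for d in ctrl.place_of(t,n)[:2]: print(n,t,round(d["score"],2),np.round(d["at"],3))
a=cv2.resize(c["img"][160:280,160:290],(520,480),interpolation=cv2.INTER_CUBIC)
b=cv2.resize(s["img"][130:210,260:350],(540,480),interpolation=cv2.INTER_CUBIC)
o=np.hstack([a,b]);cv2.imwrite(sys.argv[1],cv2.resize(o,(795,360)))
E
python3 look.py pics/l1.png
```

```text
[0.471  0.1324 0.0726] [1.2 1.1 0.3]
top adapter_mid 0.81 [ 0.432 -0.155  0.013]
top flap_corner 0.71 [0.582 0.188 0.027]
side adapter_mid 0.54 [ 0.432 -0.156  0.014]
side adapter_mid 0.39 [0.527 0.168 0.026]
side flap_corner 0.81 [0.579 0.189 0.029]
```

View pics/l1.png

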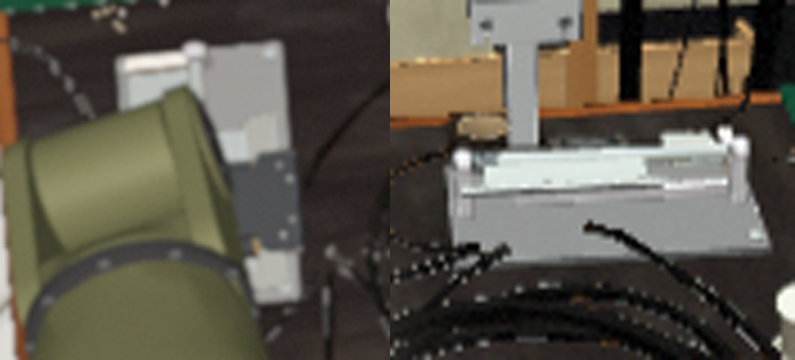

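The left half of the picture shows the arm hiding the infeed from the top camera. In the right half a finger stands over the rear part of the paddle at about (525,140). I'll press the paddle down, with the other finger in the channel behind the adapter.

Request:
{"fn": "carry_out", "kwargs": {"commands": [[0.335,[0,0,12],[0,0,0]],[0.335,[0,0,12],[0,0,0]],[0.335,[0,0,10],[0,0,0]],[0.335,[0,0,8],[0,0,0]],[0.335,[0,0,5],[0,0,0]],[0.335,[0,0,0],[0,0,0]]]}}

```text
time_s: 4.1
ee_pos: [0.4729, 0.1335, 0.0274]
eef_rot: [3.14, 0.001, 3.085]
force: [-0.9, 5.6, 7.7]
grip_width: 0.0624
grip_force: 3.8
```

```bash
python3 look.py pics/l2.png
```

```text
[0.4729 0.1335 0.0274] [-0.9  5.6  7.7]
top adapter_mid 0.96 [ 0.433 -0.157  0.013]
top flap_corner 0.73 [0.58  0.189 0.056]
side adapter_mid 0.88 [ 0.432 -0.155  0.016]
side adapter_mid 0.44 [ 0.457  0.247 -0.003]
side flap_corner 0.88 [0.581 0.192 0.058]
```

View pics/l2.png

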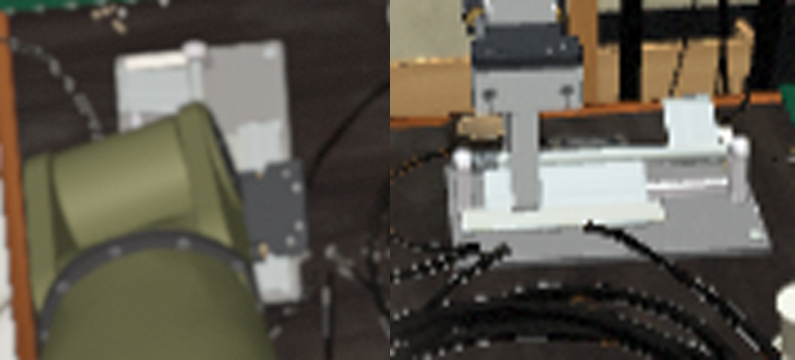

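The right half shows the paddle level under the finger at (525,205) and the flap standing up at (690,120). Now I push along the rails.

Request:
{"fn": "carry_out", "kwargs": {"commands": [[0.335,[0,0,3],[0,0,0]],[0.335,[-5,0,0],[0,0,0]],[0.335,[-7,0,0],[0,0,0]],[0.335,[-7,0,0],[0,0,0]],[0.335,[-7,0,0],[0,0,0]],[0.335,[-7,0,0],[0,0,0]],[0.335,[-7,0,0],[0,0,0]],[0.335,[-7,0,0],[0,0,0]],[0.335,[-7,0,0],[0,0,0]],[0.335,[-6,0,0],[0,0,0]]]}}

```text
time_s: 5.65
ee_pos: [0.5319, 0.1293, 0.0239]
eef_rot: [-3.141, -0.002, 3.085]
force: [-4.6, 0.4, 5.9]
grip_width: 0.0628
grip_force: 3.0
```

Request:
{"fn": "carry_out", "kwargs": {"commands": [[0.335,[-5,0,0],[0,0,0]],[0.335,[-5,0,0],[0,0,0]],[0.335,[-4,0,0],[0,0,0]],[0.335,[-3,0,0],[0,0,0]],[0.335,[0,0,0],[0,0,0]]]}}

```text
time_s: 6.28
ee_pos: [0.5491, 0.1283, 0.024]
eef_rot: [-3.141, -0.001, 3.085]
force: [-1.9, -0.3, 4.4]
grip_width: 0.0626
grip_force: 2.2
```

```bash
python3 look.py pics/l3.png
```

```text
[0.5491 0.1283 0.024 ] [-1.9 -0.3  4.4]
top adapter_mid 0.65 [ 0.433 -0.157  0.014]
side adapter_mid 0.71 [ 0.432 -0.157  0.014]
side adapter_mid 0.54 [0.59  0.164 0.023]
side flap_corner 0.93 [0.58  0.189 0.062]
```

View pics/l3.png

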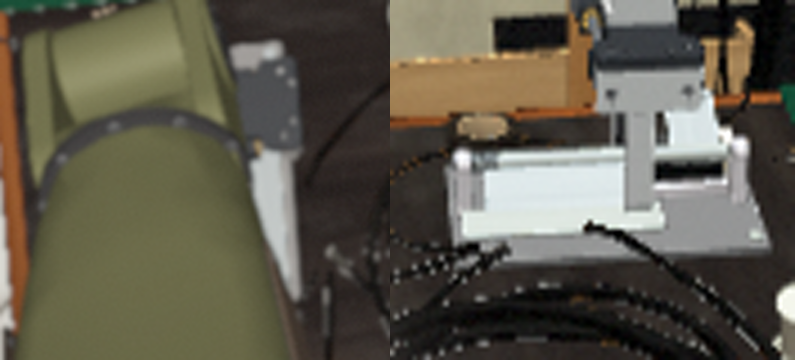

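In the right half the black adapter shows under the raised flap at (690,170), a few mm short of home. I'll creep forward until the force rises.

Request:
{"fn": "carry_out", "kwargs": {"commands": [[0.335,[-2,0,0],[0,0,0]],[0.335,[-1.5,0,0],[0,0,0]],[0.335,[0,0,0],[0,0,0]]]}}

```text
time_s: 6.95
ee_pos: [0.552, 0.1283, 0.0244]
eef_rot: [-3.141, -0.002, 3.085]
force: [-9.9, -0.5, 8.7]
grip_width: 0.0624
grip_force: 6.5
```

Request:
{"fn": "carry_out", "kwargs": {"commands": [[0.335,[-1,0,0],[0,0,0]],[0.335,[0,0,0],[0,0,0]]]}}

```text
time_s: 7.2
ee_pos: [0.5521, 0.1283, 0.0244]
eef_rot: [-3.141, -0.004, 3.086]
force: [-16.4, -1.0, 14.3]
grip_width: 0.0624
grip_force: 9.7
```

Request:
{"fn": "carry_out", "kwargs": {"commands": [[0.335,[-1,0,0],[0,0,0]],[0.335,[0,0,0],[0,0,0]]]}}

```text
time_s: 7.45
ee_pos: [0.5522, 0.1282, 0.0244]
eef_rot: [-3.141, -0.007, 3.086]
force: [-24.2, -2.0, 19.0]
grip_width: 0.0626
grip_force: 13.0
```

The force rises with no further motion, so the adapter is home. I'll back off slightly with the paddle still down, then lift.

Request:
{"fn": "carry_out", "kwargs": {"commands": [[0.335,[2,0,0],[0,0,0]],[0.335,[2,0,0],[0,0,0]],[0.335,[3,0,0],[0,0,0]],[0.335,[0,0,0],[0,0,0]],[0.335,[0,0,-5],[0,0,0]],[0.335,[0,0,-6],[0,0,0]],[0.335,[0,0,-8],[0,0,0]],[0.335,[0,0,-12],[0,0,0]],[0.335,[0,0,-25],[0,0,0]],[0.335,[0,0,-40],[0,0,0]]]}}

```text
time_s: 8.7
ee_pos: [0.5471, 0.1284, 0.1209]
eef_rot: [-3.141, -0.002, 3.085]
force: [-0.1, -0.1, -0.1]
grip_width: 0.0626
grip_force: 0.0
```

Request:
{"fn": "carry_out", "kwargs": {"commands": [[0.335,[0,0,-40],[0,0,0]],[0.335,[40,0,-20],[0,0,0]],[0.335,[40,40,0],[0,0,0]],[0.335,[40,45,0],[0,0,0]],[0.335,[40,45,0],[0,0,0]],[0.335,[20,45,0],[0,0,0]],[0.335,[10,45,0],[0,0,0]],[0.335,[0,45,0],[0,0,0]],[0.335,[0,0,0],[0,0,0]]]}}

```text
time_s: 9.82
ee_pos: [0.3724, 0.4057, 0.1804]
eef_rot: [-3.142, -0.0, 3.087]
force: [-0.0, -1.4, -0.5]
grip_width: 0.0624
grip_force: 0.0
```

```bash
python3 look.py pics/l4.png
```

```text
[0.3724 0.4057 0.1804] [-0.  -1.4 -0.5]
top adapter_mid 0.68 [ 0.433 -0.158  0.014]
top adapter_mid 0.57 [0.592 0.165 0.025]
top flap_corner 0.77 [0.58  0.193 0.039]
side adapter_mid 0.93 [ 0.43  -0.156  0.016]
side adapter_mid 0.74 [0.624 0.165 0.022]
side flap_corner 0.85 [0.579 0.192 0.039]
```

View pics/l4.png

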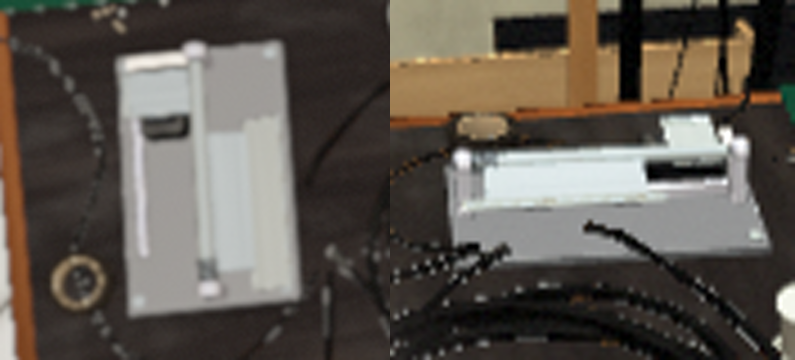

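The left half shows the adapter's rear, about 16–18 mm, sticking out in front of the flap at (165,127). The right half shows the flap resting on the brick at (690,150), with its corner 39 mm up. The adapter is home and clamped.

```bash
python3 -c "
from station import ctrl
print(ctrl.hand_in())"
```

```text
the job is handed in; nothing more can be done
None
```

The adapter is home against the backstop and clamped under the released flap; no other item was touched, and the job is handed in at about 10 s of the 40 s limit.

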